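# Fit a fresh filter into a push-fit port

### The job

Pull the red blanking plug out of the filter port and put it in the white tray. Then take the fresh blue filter from the stand and push its nose straight down into the port, past the grip of the seal, until it has opened the check valve inside and bottoms; how deep that is you must feel. Do not ram it, and let go. Leave the spent brown filter and the other things alone.

Things in the scene. Friction and masses are not known exactly. Their poses are not given: they have to be found in the camera images.
- port_mouth (a point): Centre of the filter port's open mouth, 60 mm above the worktop; z up. Vertical bore 13.4 mm wide. Sprung seal segments stand into it 12 mm below the mouth: pushing the filter past them takes 4 to 9 N (tip 8 to 18 mm in), then 3 to 8 N of drag remain. The port is fixed: steel plate 96 x 96 x 6 mm, aluminium block 56 x 56 mm up to 44 mm height, grey boss 32 mm across up to 56 mm, blue collet ring 25 mm across up to 60 mm.
- valve (a joint): Check valve in the port, out of sight: a sprung brass poppet closing the bore. 0 = closed (up), 0.003 = open, 3 mm down on its rigid stop, where the filter bottoms. The closed poppet's top lies 19 to 33 mm below the mouth, unknown, different each time. Spring: 1.4 N closed, 2.6 N open; the seal's grip holds it open. 5 to 10 N on the stop is right, 20 N damages it, so approach it slowly.
- plug_grip (a point): Red blanking plug, loose in the port, 20 g. This point: middle of its upright knob, 20 mm across, 27 mm high. Below the knob a flange 25 mm across, 3 mm thick (underside 16.5 mm below this point) rests on the port's blue ring; below that a shank 8 mm across, 14 mm long, in the bore. Lifts straight out.
- tray: White open tray, fixed, 100 x 100 mm outside, 18 mm high, walls and floor 3 mm; origin at the centre of its underside, x and y along its sides.
- filter_center (a point): Fresh filter: blue body, white ends, upright in the stand, 60 to 110 g. This point: on its axis, mid-height of the blue body (24 mm across, 58 mm high). Own z points up from the nose. White rings, 25 mm across, 8 mm high, at both ends of the body; top 41 mm above this point. Below the lower ring the white nose, 12 mm across, 41 mm long.
- filter_tip (a point): Tip of the fresh filter's nose, on its axis, 78 mm below filter_center. The nose's last 8 mm taper to 5 mm across. A black band on the nose, 22 to 36 mm above the tip: when the filter is home the port's mouth lies somewhere along this band, and the lower ring stays at least 5 mm clear of the port.
- spent_center (a point): Spent filter, the same shape with a brown body, in the other hole of the stand; the middle of the brown body. Stays in the stand.
- stand: Grey stand, fixed block 60 x 140 x 49 mm, origin at the centre of its underside. Two holes (13.2 mm across, 45 mm deep) on its own y axis at y = -37 and +37 mm; which filter stands in which varies. The filters' lower rings rest on its top; the noses hang in the holes with 0.6 mm play all round.
- amber_bottle: Small bottle with red cap, 40 mm across, 62 mm high, a bystander; origin at its underside.
- clear_bottle: Small clear bottle with white cap, 40 mm across, 62 mm high, a bystander; origin at its underside.
- beaker: Small beaker, 44 mm across, 58 mm high, a bystander; origin at its underside.

How it is judged (in metres and radians):
On the way, in this order (a step that is already met when the one before it is completed fails the run):
1. the blanking plug is out of the port and lies in the tray (x of plug_grip in the frame of tray between -0.048 and 0.048 m and y of plug_grip in the frame of tray between -0.048 and 0.048 m and height (world z) of plug_grip below 0.04 m), for 0.2 s.
2. the fresh filter's nose is in the bore and past the seal (tip more than 16 mm below the mouth) (z of filter_tip in the frame of port_mouth below -0.016 m and horizontal distance between filter_tip and port_mouth below 0.003 m), for 0.05 s.
At the end, for the whole second after the job is handed in: The fresh filter stands upright in the port (axis within 0.08 rad of vertical, tip within 2 mm of the bore's axis) bottomed: the check valve is held open by more than 2.2 of its 3 mm, released and still; the blanking plug lies in the tray (all of step 1 and value of joint valve above 0.0022 m and z of filter_tip in the frame of port_mouth below -0.016 m and horizontal distance between filter_tip and port_mouth below 0.002 m and angle between filter_center's own z axis and vertical below 0.08 rad and linear speed of filter below 0.01 m/s); the robot touches nothing.
It fails at once if the check valve is rammed: more than 20 N between the fresh filter and the valve (contact force between filter and valve above 20 N).
It fails at once if the fresh filter is jammed against the port: more than 45 N between them (the seal's own squeeze accounts for about 12 N) (contact force between filter and port above 45 N).
It fails at once if the spent filter is shifted by more than 10 mm (distance of spent_center from where it was at the start of the episode above 0.01 m).
It fails at once if a bystander (bottle or beaker) is shifted by more than 15 mm (distance of any of amber_bottle, clear_bottle, beaker from where it was at the start of the episode above 0.015 m).
It also fails if it takes over 69 s, if anything falls off the work surface, if the arm or the gripper's body presses on something with over 40 N, if the wrist force passes 120 N, or if a joint passes its speed limit or range.

### The arm

A 6-joint arm with a two-finger parallel gripper is mounted at the origin on a cart in front of the work surface, level with it; the furniture and walls round the work are solid. World frame = base frame: x ahead of the robot, y to its left, z up, the work surface at z = 0. Lengths are in mm, angles in rad, forces in N, time in s.
With the tool pointing down it reaches from about 400 to 925 mm from the base axis. Payload 12.5 kg.
Tool frame: the origin (TCP) lies on the centre line of the jaws, within the pads' length; the fingertips stand 8 mm ahead of it and the grasp point (between the pads) lies 11 mm behind it; z points along the fingers, x is the direction in which the jaws open and shut, and the axes are right-handed (so a half turn about z gives the same grasp; the last joint's range is limited). The gripper opens to 95 mm and grips with 3 to 60 N. Pads are 20 mm wide; open, the fingers measure 119 mm over their backs; the gripper's body (75 mm by 180 mm) begins 59 mm behind the grasp point.
Start: joints at [1.131, 0.491, 1.559, -0, 1.092, -0.106], TCP at [204.756, 590.526, 222.661] pointing down, gripper open.
Joint ranges: [-3.1, 3.1], [-0.84, 2.19], [0.05, 2.79], [-1.13, 4.28], [0.06, 2.93], [-2.69, 2.69]. Speed limits (rad/s): [2.22, 2.22, 2.79, 3.14, 3.14, 3.14].

### API

Orientations are given as [roll, pitch, yaw] about the fixed x, y, z axes, in that order (R = Rz(yaw) Ry(pitch) Rx(roll)).
In Python, from cell import env gives the robot as it stands. The module is installed in compiled form; this text tells all that it offers.
- The arm moves only by the tool send_rows, never from a script. Its argument "moves" is a list that holds one entry, the list of rows, each a list of 6 numbers: the shift along the tool's x, y, z as a fraction of full scale, then the turn, a rotation vector about the tool's x, y, z as a fraction of full scale. A call has 1 to 12 rows; each row is the pose to reach, as a shift and turn from the pose commanded when the call began, along the tool's axes at that moment; what a row does not reach only later rows make up. Full scale, the value 1, is 0.3 m for a shift and 90 degrees for a turn. A row lasts 1/12 s, in which the tool goes at most 41.7 mm and 7.16 degrees, less where a joint would pass 70% of its speed; a pose out of reach is approached as far as the arm can. A call with a number of a shift or a turn outside -1 to 1 is refused whole. A call with a gripper value outside its range is refused whole. "grip" is the gripper's target within -1 to 1 (shut at 1, half-way at 0, fully open at -1), set as the call begins (left out, the last holds). The fingers move at their own pace and stop on an object; the grip force is fixed at half the most. Time passes only in rows, so rows that repeat a pose let the fingers close. It gives the time, the measured TCP pose, the force and the opening at its end, in the units of the state.
- env.state(): the state, without advancing time (a new reading comes with each control period).
- env.read_camera(name): name is "scene" or "top" or "wrist"; returns a dict with "image" (384x512x3 uint8, red, green, blue), "mtx" (3x3 intrinsics, pixels), "distortion" ([k1, k2, p1, p2, k3] as OpenCV has them; the pictures are not rectified), "T" (4x4, takes a point from camera to world coordinates); the wrist camera has in their place "mount" (4x4, takes a point from camera to tool coordinates, whose origin is the TCP and whose axes are the tool frame's). Camera axes: x right, y up, looking along -z (the intrinsics and any distortion apply to the point x, -y, -z); pixel columns grow to the right and rows downward; lengths in mm; the calibration is good to about 2 mm. A picture is of the moment at which its call begins: read the wrist's pose just before it. There is no depth.
- env.job_done(): hands the job in, once; it reports no verdict.
Trained networks look in the newest picture that a camera, given by its name, has taken for a name from the list of things; names that differ only in an ending like _2 or _b are one class to them, and where a whole thing is asked for, a point or a joint stands for the part that bears it (a point fixed in the world has none). Each returns a list of dicts, best first, with "confidence" (0 to 1); they miss things now and then, are a little off and sometimes report something else, mostly with a low value. They report only what shows in the picture. A call takes as long as a camera call.
- env.look_for(camera, thing): "xy" ([column, row] in pixels, amid what is visible of it).
- env.outline_of(camera, thing): "region" (384x512 bool, what is visible of it) and "xy" ([column, row] in pixels, amid what is visible of it).
The state is a dict: "t": time; "joints": joint angles; "qvel": joint speeds; "tau": joint torques, N m; "eef_pos": TCP position; "tcp_rot": TCP orientation; "ft_force": force on the tool from outside, world axes, zero at the start; "moment": the same for the moment, N m; "opening": opening from 0.0 (shut) to 1.0 (fully open).
Only numpy, scipy, OpenCV 4.12 (cv2) and the standard library are available. Lean on these libraries where they do the work, as an engineer would, in place of code of your own. Each camera call takes 0.05 s, during which the arm holds its last target. There are 200 camera calls.

## Working session

There is one attempt and no reset: what is moved stays moved. The work goes in short steps, Python scripts to look and compute and a tool call to move; the robot and the scene stay as the last step left them, time stands still between calls to the robot, and variables do not carry over. Pictures are saved under pics/ and viewed, about 8 in all and at most 12, crops included, and the job is handed in when it is done.

Besides the shell and the picture viewer there is one more tool, called after "Request:" as a command line: name --argument value ..., lists and objects as JSON in quotes. send_rows: Moves the arm, as the interface text tells. Its arguments: {"type":"object","properties":{"moves":{"type":"array","items":{"type":"array","items":{"type":"array","items":{"type":"number"}}}},"grip":{"type":"number"}},"required":["moves"]}

```bash
mkdir -p pics; cat > h.py <<'E'
import numpy as np, cv2
from scipy.spatial.transform import Rotation as R
from cell import env
def Rt(s):
    return R.from_euler('xyz', s["tcp_rot"]).as_matrix()
def cam(name, save=None):
    s=env.state(); c=env.read_camera(name)
    if "T" in c: T=np.array(c["T"])
    else:
        W=np.eye(4); W[:3,:3]=Rt(s); W[:3,3]=s["eef_pos"]; T=W@np.array(c["mount"])
    if save: cv2.imwrite(save, cv2.cvtColor(c["image"],cv2.COLOR_RGB2BGR))
    return c,T
def ray(c,T,xy):
    p=cv2.undistortPoints(np.array([[xy]],float),np.array(c["mtx"]),np.array(c["distortion"]))[0,0]
    d=T[:3,:3]@np.array([p[0],-p[1],-1.]); return T[:3,3],d/np.linalg.norm(d)
def atz(c,T,xy,z):
    o,d=ray(c,T,xy); return o+d*(z-o[2])/d[2]
def proj(c,T,P):
    P=np.atleast_2d(P); q=(P-T[:3,3])@T[:3,:3]; q=q*[1,-1,-1]
    return cv2.projectPoints(q,np.zeros(3),np.zeros(3),np.array(c["mtx"]),np.array(c["distortion"]))[0][:,0]
def tri(rays):
    A=np.zeros((3,3));b=np.zeros(3)
    for o,d in rays:
        M=np.eye(3)-np.outer(d,d);A+=M;b+=M@o
    return np.linalg.solve(A,b)
E
python3 - <<'E'
from h import *
np.set_printoptions(precision=1,suppress=True)
s=env.state(); print(s["eef_pos"],s["tcp_rot"],s["t"],s["opening"],s["ft_force"])
names=["plug_grip","port_mouth","tray","filter_center","spent_center","stand","amber_bottle","clear_bottle","beaker"]
C={}
for n in ["scene","top"]:
    c,T=cam(n,f"pics/{n}0.png"); C[n]=(c,T); print(n,T[:3,3])
    for k in names:
        r=env.look_for(n,k)
        print(k,[(np.round(x["xy"],1).tolist(),round(x["confidence"],2)) for x in r[:3]])
        if r: C[n,k]=ray(c,T,r[0]["xy"])
for k in names:
    if ("scene",k) in C and ("top",k) in C: print(k,tri([C["scene",k],C["top",k]]))
ims=[cv2.imread(f"pics/{n}0.png") for n in("scene","top")]
cv2.imwrite("pics/both0.png",cv2.resize(np.hstack(ims),(800,300)))
E
```

```text
[204.7 590.3 222.1] [-3.1  0.   1.2] 0.0 0.999575820218939 [-0.3  0.5  0.3]
scene [-327.1 -318.7  517.7]
plug_grip []
port_mouth [([315.9, 243.7], 0.77)]
tray [([317.7, 241.3], 0.69), ([245.5, 226.9], 0.6)]
filter_center [([157.4, 183.2], 0.54)]
spent_center [([175.5, 191.3], 0.46)]
stand [([167.3, 201.4], 0.76), ([244.4, 225.8], 0.41), ([158.2, 182.9], 0.27)]
amber_bottle [([357.9, 266.8], 0.73)]
clear_bottle [([265.2, 210.2], 0.64)]
beaker [([185.1, 186.5], 0.58)]
top [ 399.9  110.  1315.2]
plug_grip []
port_mouth [([313.4, 206.4], 0.65)]
tray [([245.5, 205.4], 0.68)]
filter_center [([135.2, 151.2], 0.59), ([139.3, 196.9], 0.49)]
spent_center [([167.1, 205.3], 0.57)]
stand [([157.9, 205.7], 0.72)]
amber_bottle [([360.9, 229.3], 0.69)]
clear_bottle [([256.7, 169.8], 0.53), ([142.3, 200.9], 0.16)]
beaker [([361.4, 232.0], 0.73), ([135.9, 150.8], 0.59)]
port_mouth [484.4 -80.6   4.1]
tray [509.   17.3 -18.8]
filter_center [595.7 441.1  40. ]
spent_center [470.  314.9  83.3]
stand [469.8 346.5  46.2]
amber_bottle [ 421.2 -204.5   11.9]
clear_bottle [574.8  87.   23.1]
beaker [311.3 -25.  265.9]
```

View pics/both0.png

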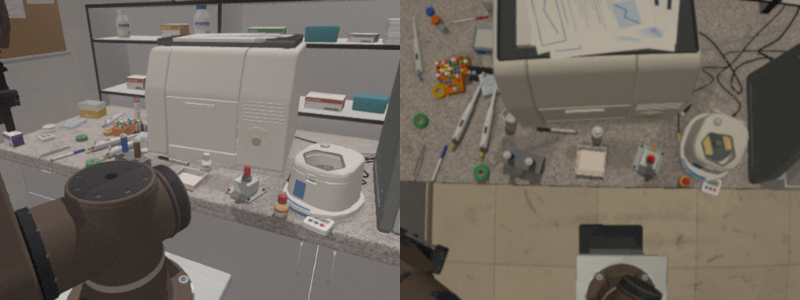

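The composite shows the stand (blue filter left, brown right), the tray, the port with the red plug, the bottles, and the machine behind them. In the top view the port is at about (320,205), the tray at (245,205) and the stand at (158,205). Next I'll work out the coordinates and head for the stand.

```bash
python3 - <<'E'
from h import *
np.set_printoptions(precision=3,suppress=True)
s=env.state(); print(s["tcp_rot"]); print(Rt(s))
c,T=cam("top")
for n,xy,z in [("plug",(320,203),76),("port",(313.4,206.4),25),("tray",(245.5,205.4),9),("blue",(139.3,196.9),127),("brown",(167.1,205.3),127),("stand",(158,205.7),49),("bk",(135.5,151),58),("clr",(256.7,169.8),62),("amb",(360.9,231),60)]:
    print(n,atz(c,T,xy,z))
w=env.read_camera("wrist"); print(np.array(w["mount"]),np.array(w["mtx"]),w["distortion"])
im=cv2.cvtColor(c["image"],cv2.COLOR_RGB2BGR)
cv2.imwrite("pics/topc.png",cv2.resize(im[110:260,110:420],None,fx=2.55,fy=2.55,interpolation=cv2.INTER_CUBIC))
E
```

```text
[ 3.142 -0.     1.237]
[[ 0.328  0.945  0.   ]
 [ 0.945 -0.328  0.   ]
 [ 0.     0.    -1.   ]]
plug [486.256 -80.395  76.   ]
port [480.219 -70.391  25.   ]
tray [479.74  112.666   9.   ]
blue [487.405 377.452 127.   ]
brown [468.169 306.771 127.   ]
stand [471.005 343.922  49.   ]
bk [614.655 408.783  58.   ]
clr [570.717  85.38   62.   ]
amb [ 415.848 -192.799   60.   ]
[[   1.      -0.       0.001   -0.856]
 [  -0.      -0.968   -0.253  -70.813]
 [   0.001    0.253   -0.968 -162.554]
 [   0.       0.       0.       1.   ]] [[320.852   0.    254.67 ]
 [  0.    320.852 193.648]
 [  0.      0.      1.   ]] [-0.058  0.     0.     0.     0.   ]
```

View pics/topc.png

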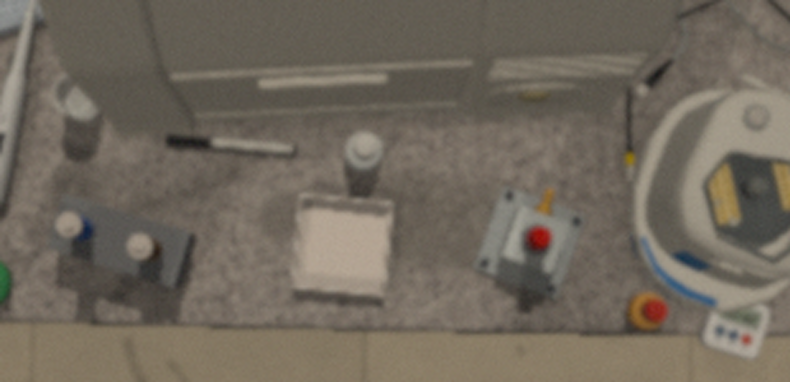

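Crop of the top view: the white filter tops are at crop (70,225), blue, and (140,247), brown. The red plug is at (540,238) and the tray at (343,247). The jaws will open across the stand's y axis, which means yaw ≈ -0.265.

Request:
send_rows --moves '[[[-0.48,1,0,0,0,0.956],[-0.48,1,0,0,0,0.956],[-0.48,1,0,0,0,0.956],[-0.48,1,0,0,0,0.956],[-0.48,1,0,0,0,0.956],[-0.48,1,0,0,0,0.956],[-0.48,1,0,0,0,0.956],[-0.48,1,0,0,0,0.956],[-0.48,1,0,0,0,0.956],[-0.48,1,0,0,0,0.956],[-0.48,1,0,0,0,0.956],[-0.48,1,0,0,0,0.956]]]' --grip -0.2

```text
t: 2.1
eef_pos: [441.3, 355.8, 222.7]
tcp_rot: [-3.141, -0.0, -0.27]
ft_force: [0.3, 0.1, 0.2]
opening: 0.599
```

```bash
python3 - <<'E'
from h import *
np.set_printoptions(precision=2,suppress=True)
s=env.state(); print(s["t"],s["eef_pos"],s["tcp_rot"],s["ft_force"],s["opening"])
c,T=cam("wrist","pics/w1.png")
for k in ["filter_center","spent_center","stand","filter_tip"]:
    r=env.outline_of("wrist",k)
    for x in r[:3]: 
        ys,xs=np.nonzero(x["region"]); print(k,round(x["confidence"],2),np.array(x["xy"]),xs.min(),xs.max(),ys.min(),ys.max(),atz(c,T,x["xy"],100))
E
```

```text
2.1 [441.33 355.84 222.68] [-3.14 -0.   -0.27] [0.32 0.08 0.23] 0.5994127234776201
filter_center 0.62 [293.3 142.8] 278 312 129 162 [485.37 387.04 100.  ]
spent_center 0.71 [293.4 220.4] 276 306 198 245 [468.22 316.56 100.  ]
stand 0.61 [279.5 166.6] 258 318 108 236 [468.29 369.64 100.  ]
filter_tip 0.66 [295.8 144. ] 278 312 128 162 [487.25 385.42 100.  ]
```

View pics/w1.png

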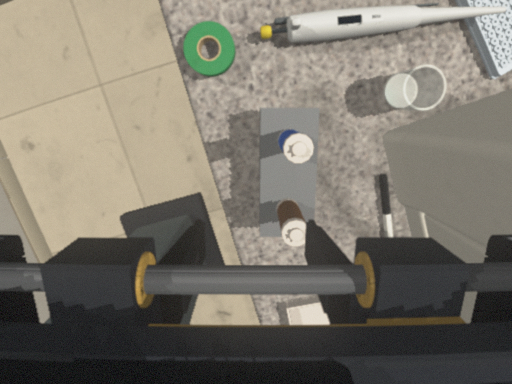

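The wrist view shows the blue filter's top at (299,149) and the brown one's at (295,233), with the stand aligned to the tool. Now on to the port.

Request:
send_rows --moves '[[[0.27,0.75,0,0,0,0],[0.27,0.75,0,0,0,0],[0.27,0.75,0,0,0,0],[0.27,0.75,0,0,0,0],[0.27,0.75,0,0,0,0],[0.27,0.75,0,0,0,0]]]'

```text
t: 2.85
eef_pos: [460.5, 115.4, 222.8]
tcp_rot: [3.142, -0.0, -0.26]
ft_force: [1.1, -0.3, -0.3]
opening: 0.603
```

Request:
send_rows --moves '[[[0.27,0.75,0,0,0,0],[0.27,0.75,0,0,0,0],[0.27,0.75,0,0,0,0],[0.27,0.75,0,0,0,0],[0.27,0.75,0,0,0,0],[0.27,0.75,0,0,0,0],[0.27,0.75,0,0,0,0],[0.27,0.75,0,0,0,0]]]'

```text
t: 3.52
eef_pos: [480.3, -121.7, 222.4]
tcp_rot: [-3.141, 0.0, -0.263]
ft_force: [-0.9, 0.4, 0.9]
opening: 0.601
```

```bash
python3 - <<'E'
from h import *
np.set_printoptions(precision=2,suppress=True)
s=env.state(); print(s["t"],s["eef_pos"],s["tcp_rot"],s["ft_force"],s["opening"])
c,T=cam("wrist","pics/w2.png")
for k in ["plug_grip","port_mouth","tray","clear_bottle"]:
    r=env.outline_of("wrist",k)
    for x in r[:2]: 
        ys,xs=np.nonzero(x["region"]); print(k,round(x["confidence"],2),np.array(x["xy"]),xs.min(),xs.max(),ys.min(),ys.max(),atz(c,T,x["xy"],80))
# red top
im=c["image"].astype(int); m=(im[...,0]>1.8*im[...,1])&(im[...,0]>1.8*im[...,2])&(im[...,0]>90)
n,l,st,ce=cv2.connectedComponentsWithStats(m.astype(np.uint8))
for i in range(1,n):
    if st[i,4]>60: print(st[i],ce[i],atz(c,T,ce[i],90),atz(c,T,ce[i],76))
E
```

```text
3.5167 [ 480.33 -121.7   222.4 ] [-3.14  0.   -0.26] [-0.91  0.42  0.92] 0.6011955930860957
plug_grip 0.95 [250.7 148.2] 238 263 132 157 [485.62 -87.17  80.  ]
port_mouth 0.85 [253.5 133.3] 209 304 95 182 [491.83 -74.37  80.  ]
port_mouth 0.7 [180.1   5.3] 154 239 0 16 [459.08  49.24  80.  ]
tray 0.67 [180.4   4. ] 154 240 0 16 [459.65  50.17  80.  ]
[240 132  24  26 468] [251.58 144.85] [487.63 -83.34  90.  ] [487.11 -84.72  76.  ]
[210 254  21  11 182] [220.15 259.68] [ 426.85 -186.05   90.  ] [ 423.44 -192.31   76.  ]
```

View pics/w2.png

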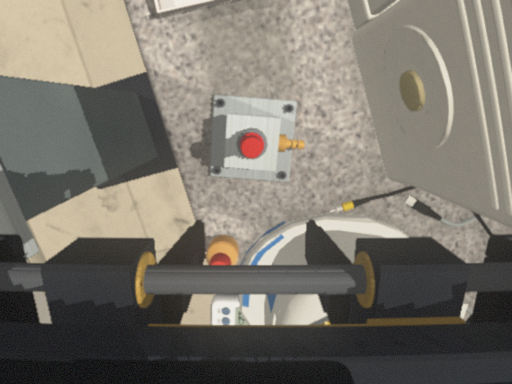

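The wrist view shows the red knob at (251,147) and the port block centred near (253,138). The knob works out at about (487.4, -84.8), so I'll move over it and go down.

Request:
send_rows --moves '[[[-0.009,-0.125,0.15,0,0,0],[-0.009,-0.125,0.3,0,0,0],[-0.009,-0.125,0.38,0,0,0],[-0.009,-0.125,0.44,0,0,0],[-0.009,-0.125,0.48,0,0,0],[-0.009,-0.125,0.492,0,0,0],[-0.009,-0.125,0.492,0,0,0]]]'

```text
t: 4.35
eef_pos: [487.4, -82.8, 74.5]
tcp_rot: [-3.141, 0.001, -0.261]
ft_force: [0.2, -0.1, -0.5]
opening: 0.599
```

Request:
send_rows --moves '[[[0,0,0,0,0,0],[0,0,0,0,0,0],[0,0,0,0,0,0],[0,0,0,0,0,0],[0,0,0,0,0,0],[0,0,0,0,0,0],[0,0,0,0,0,0],[0,0,0,0,0,0]]]' --grip 1

```text
t: 5.02
eef_pos: [487.7, -83.6, 75.3]
tcp_rot: [-3.142, -0.0, -0.263]
ft_force: [-0.9, -0.4, 4.1]
opening: 0.202
```

Request:
send_rows --moves '[[[0,0,-0.03,0,0,0],[0,0,-0.07,0,0,0],[0,0,-0.13,0,0,0],[0,0,-0.25,0,0,0],[0,0,-0.36,0,0,0],[0,0,-0.43,0,0,0],[0,0,-0.46,0,0,0],[0,0,-0.46,0,0,0]]]'

```text
t: 5.68
eef_pos: [488.1, -83.7, 214.9]
tcp_rot: [3.142, -0.004, -0.263]
ft_force: [0.0, 0.5, -0.7]
opening: 0.203
```

```bash
python3 - <<'E'
from h import *
np.set_printoptions(precision=2,suppress=True)
s=env.state(); print(s["t"],s["eef_pos"],s["tcp_rot"],s["ft_force"],s["opening"])
c,T=cam("wrist","pics/w3.png")
for k in ["plug_grip","port_mouth","tray"]:
    r=env.outline_of("wrist",k)
    for x in r[:2]: 
        ys,xs=np.nonzero(x["region"]); print(k,round(x["confidence"],2),np.array(x["xy"]),xs.min(),xs.max(),ys.min(),ys.max(),atz(c,T,x["xy"],10))
E
```

```text
5.6833 [488.07 -83.65 214.92] [ 3.14 -0.   -0.26] [ 0.    0.47 -0.66] 0.20343257302406578
plug_grip 0.9 [253.8 246.2] 236 273 217 264 [ 463.32 -173.93   10.  ]
port_mouth 0.64 [254.2 173.8] 211 305 129 213 [487.54 -85.96  10.  ]
port_mouth 0.41 [292.8   3.2] 280 307 0 7 [573.77  79.08  10.  ]
```

View pics/w3.png

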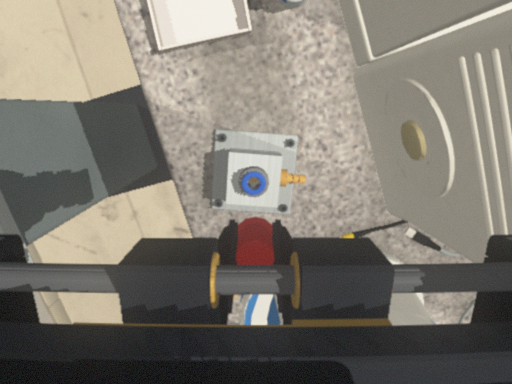

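The wrist view shows the plug held in the jaws and the blue ring open at about (254,183). Next is the tray; the ring centre I'll compute from this picture.

Request:
send_rows --moves '[[[-0.1,-0.3,0,0,0,0],[-0.197,-0.625,0.05,0,0,0],[-0.197,-0.625,0.1,0,0,0],[-0.197,-0.625,0.2,0,0,0],[-0.197,-0.625,0.3,0,0,0],[-0.197,-0.625,0.35,0,0,0],[-0.197,-0.625,0.35,0,0,0],[-0.197,-0.625,0.35,0,0,0]]]'

```text
t: 6.55
eef_pos: [478.1, 113.1, 106.1]
tcp_rot: [3.14, 0.005, -0.261]
ft_force: [-0.2, -0.1, 1.0]
opening: 0.206
```

```bash
cat > ring.py <<'E'
from h import *
def ring(c,T,guess,z=60):
    hsv=cv2.cvtColor(c["image"],cv2.COLOR_RGB2HSV)
    m=((hsv[...,0]>105)&(hsv[...,0]<130)&(hsv[...,1]>130)&(hsv[...,2]>50)).astype(np.uint8)
    n,l,st,ce=cv2.connectedComponentsWithStats(m)
    i=min((i for i in range(1,n) if st[i,4]>60),key=lambda i:np.linalg.norm(ce[i]-guess))
    cnt=max(cv2.findContours((l==i).astype(np.uint8),cv2.RETR_EXTERNAL,cv2.CHAIN_APPROX_NONE)[0],key=len)
    e=cv2.fitEllipse(cnt); return st[i],e,atz(c,T,e[0],z)
E
python3 - <<'E'
from ring import *
np.set_printoptions(precision=2,suppress=True)
im=cv2.cvtColor(cv2.imread("pics/w3.png"),cv2.COLOR_BGR2RGB)
s=env.state()
c,T=cam("wrist","pics/w4.png")
# pose of w3
import copy
W=np.eye(4); W[:3,:3]=R.from_euler('xyz',[3.1416,-0.002,-0.263]).as_matrix(); W[:3,3]=[488.07,-83.65,214.92]
c3=dict(c); c3["image"]=im; print("ring w3",ring(c3,W@np.array(c["mount"]),(254,183)))
print(s["t"],s["eef_pos"],s["tcp_rot"],s["ft_force"],s["opening"])
for k in ["tray","plug_grip","clear_bottle"]:
    r=env.outline_of("wrist",k)
    for x in r[:1]:
        ys,xs=np.nonzero(x["region"]); print(k,round(x["confidence"],2),np.array(x["xy"]),xs.min(),xs.max(),ys.min(),ys.max(),atz(c,T,x["xy"],10))
for t in [(479.7,112.7)]:
    print(proj(c,T,[[t[0]+a,t[1]+b,18] for a in(-50,50) for b in (-50,50)]))
E
```

```text
ring w3 (array([242, 172,  23,  22, 247], dtype=int32), ((253.1791229248047, 182.8035888671875), (21.071304321289062, 22.18427276611328), 84.55181884765625), array([486.37, -85.04,  60.  ]))
6.55 [478.09 113.14 106.13] [ 3.14  0.01 -0.26] [-0.18 -0.14  0.98] 0.20599890243873747
tray 0.81 [257.1 178.6] 180 323 120 238 [483.36 127.16  10.  ]
plug_grip 0.68 [254.3 245.6] 236 274 218 264 [465.69  70.1   10.  ]
clear_bottle 0.79 [383.5 191.3] 352 420 161 220 [582.96  89.53  10.  ]
[[216.2  266.82]
 [179.63 155.24]
 [329.95 239.23]
 [303.75 121.67]]
```

View pics/w4.png

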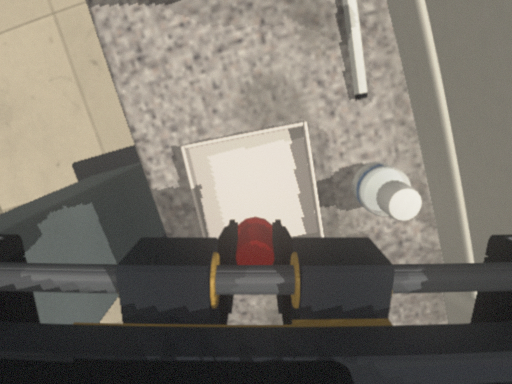

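The tray's corners match the estimate: (182,147) and (305,123) in the picture against (180,155) and (304,122) projected. Lowering and releasing the plug.

Request:
send_rows --moves '[[[0,0,0.08,0,0,0],[0,0,0.16,0,0,0],[0,0,0.2,0,0,0],[0,0,0.22,0,0,0],[0,0,0.233,0,0,0],[0,0,0.233,0,0,0]]]'

```text
t: 7.25
eef_pos: [479.7, 112.5, 38.6]
tcp_rot: [-3.141, -0.001, -0.264]
ft_force: [0.7, -0.2, -0.9]
opening: 0.201
```

Request:
send_rows --moves '[[[0,0,0,0,0,0],[0,0,0,0,0,0],[0,0,0,0,0,0],[0,0,0,0,0,0],[0,0,0,0,0,0],[0,0,-0.1,0,0,0],[0,0,-0.25,0,0,0],[0,0,-0.4,0,0,0],[0,0,-0.4,0,0,0]]]' --grip -0.2

```text
t: 8.0
eef_pos: [481.2, 113.2, 163.8]
tcp_rot: [-3.139, -0.008, -0.263]
ft_force: [0.2, -0.2, 1.0]
opening: 0.602
```

```bash
python3 - <<'E'
from h import *
np.set_printoptions(precision=2,suppress=True)
s=env.state(); print(s["t"],s["eef_pos"],s["tcp_rot"],s["ft_force"],s["opening"])
for n in ["wrist","top"]:
    c,T=cam(n)
    for x in env.outline_of(n,"plug_grip")[:2]:
        print(n,round(x["confidence"],2),np.array(x["xy"]),atz(c,T,x["xy"],15))
    im=c["image"].astype(int); m=(im[...,0]>1.8*im[...,1])&(im[...,0]>1.8*im[...,2])&(im[...,0]>90)
    k,l,st,ce=cv2.connectedComponentsWithStats(m.astype(np.uint8))
    for i in range(1,k):
        if st[i,4]>12: print(st[i],ce[i],atz(c,T,ce[i],15))
E
```

```text
8.0 [481.19 113.21 163.79] [-3.14 -0.01 -0.26] [ 0.17 -0.2   1.01] 0.6019376706170794
wrist 0.59 [254.  192.2] [479.08 103.83  15.  ]
[242 176  23  28 489] [252.8  189.53] [478.64 106.81  15.  ]
[40 20 11 11 88] [44.78 24.88] [998.06 719.3   15.  ]
[97 21 16  4 29] [104.62  22.31] [1000.76  534.68   15.  ]
[71 72  8  6 27] [74.3  74.44] [841.76 611.19  15.  ]
[ 66  82  21  36 237] [78.01 99.22] [768.31 593.82  15.  ]
[51 96  9  8 43] [55.16 99.79] [766.93 662.21  15.  ]
[ 57 107  14  14 102] [ 63.17 114.48] [723.87 634.42  15.  ]
[362 227  10  10  69] [366.28 231.49] [ 415.32 -218.68   15.  ]
```

The plug is in the tray, at about (479,107) against a tray centre of (480,113). Now over the blue filter, at a height where it appears at the same pixel and range as the port did, so the camera bias cancels.

Request:
send_rows --moves '[[[-0.02,-0.05,-0.12,0,0,0],[-0.215,-0.874,-0.394,0,0,0],[-0.215,-0.874,-0.394,0,0,0],[-0.215,-0.874,-0.394,0,0,0],[-0.215,-0.874,-0.394,0,0,0],[-0.215,-0.874,-0.394,0,0,0],[-0.215,-0.874,-0.394,0,0,0],[-0.215,-0.874,-0.394,0,0,0],[-0.215,-0.874,-0.394,0,0,0],[-0.215,-0.874,-0.394,0,0,0],[-0.215,-0.874,-0.394,0,0,0],[-0.215,-0.874,-0.394,0,0,0]]]'

```text
t: 9.2
eef_pos: [485.2, 381.5, 275.1]
tcp_rot: [3.14, 0.001, -0.264]
ft_force: [0.5, -0.9, 0.5]
opening: 0.597
```

```bash
python3 - <<'E'
from h import *
np.set_printoptions(precision=2,suppress=True)
s=env.state(); print(s["t"],s["eef_pos"],s["tcp_rot"],s["ft_force"],s["opening"])
c,T=cam("wrist","pics/w5.png")
for k in ["filter_center","spent_center","stand"]:
    for x in env.outline_of("wrist",k)[:1]:
        ys,xs=np.nonzero(x["region"]); print(k,round(x["confidence"],2),np.array(x["xy"]),xs.min(),xs.max(),ys.min(),ys.max(),atz(c,T,x["xy"],120))
        if k=="filter_center": m=x["region"]
im=c["image"].astype(int)
w=((im.min(2)>150)).astype(np.uint8)
n,l,st,ce=cv2.connectedComponentsWithStats(w)
for i in range(1,n):
    if st[i,4]>150 and 200<ce[i][0]<330 and ce[i][1]>100 and ce[i][1]<300:
        cnt=max(cv2.findContours((l==i).astype(np.uint8),cv2.RETR_EXTERNAL,cv2.CHAIN_APPROX_NONE)[0],key=len)
        e=cv2.fitEllipse(cnt); print(st[i],ce[i],e,atz(c,T,e[0],123),atz(c,T,e[0],127))
cv2.imwrite("pics/w5c.png",cv2.resize(cv2.imread("pics/w5.png")[90:250,180:340],None,fx=3.5,fy=3.5,interpolation=cv2.INTER_CUBIC))
# plug column in w3,w4
for f in ("w3","w4"):
    a=cv2.imread(f"pics/{f}.png").astype(int); r=(a[...,2]>1.8*a[...,1])&(a[...,2]>1.8*a[...,0])&(a[...,2]>70)
    r[:200]=0;r[:, :200]=0;r[:,300:]=0
    for y in (225,235,245,255): 
        xs=np.nonzero(r[y])[0]; print(f,y,xs.min(),xs.max() ) if len(xs) else 0
E
```

```text
9.2 [485.18 381.54 275.09] [ 3.14  0.   -0.26] [ 0.51 -0.85  0.47] 0.5969205274102295
filter_center 0.84 [254.4 172.2] 243 267 156 189 [486.96 390.23 120.  ]
spent_center 0.72 [255.7 234.4] 243 266 215 257 [470.78 325.2  120.  ]
stand 0.86 [253.9 187.2] 230 280 136 247 [482.41 375.38 120.  ]
[204 115  39  22 351] [224.96 126.57] ((224.91305541992188, 124.73750305175781), (20.76117706298828, 34.7884635925293), 108.05562591552734) [471.87 443.07 123.  ] [472.27 443.15 127.  ]
[307 140  30  38 397] [321.8  155.86] ((320.6711120605469, 155.50198364257812), (27.214324951171875, 34.812713623046875), 6.8989386558532715) [554.57 389.97 123.  ] [553.93 390.73 127.  ]
[243 167  25  24 480] [255.27 178.35] ((255.1715087890625, 178.3827667236328), (23.551952362060547, 24.48514747619629), 82.40625762939453) [486.22 384.51 123.  ] [486.44 385.34 127.  ]
[314 197  22  31 276] [324.03 211.06] ((323.9242248535156, 211.42832946777344), (17.3543643951416, 25.939098358154297), 159.3842315673828) [545.62 332.46 123.  ] [545.09 333.94 127.  ]
[234 236  70  29 974] [265.25 251.85] ((265.38934326171875, 251.6232452392578), (25.169710159301758, 62.20752716064453), 96.44474029541016) [475.94 304.65 123.  ] [476.3 306.5 127. ]
[232 295  33  13 156] [246.86 299.14] ((245.70323181152344, 299.3910217285156), (11.407565116882324, 29.990053176879883), 84.66976928710938) [439.99 253.92 123.  ] [440.8  256.41 127.  ]
w3 225 239 270
w3 235 238 271
w3 245 237 272
w3 255 236 273
w4 225 240 269
w4 235 238 265
w4 245 237 270
w4 255 236 273
```

View pics/w5c.png

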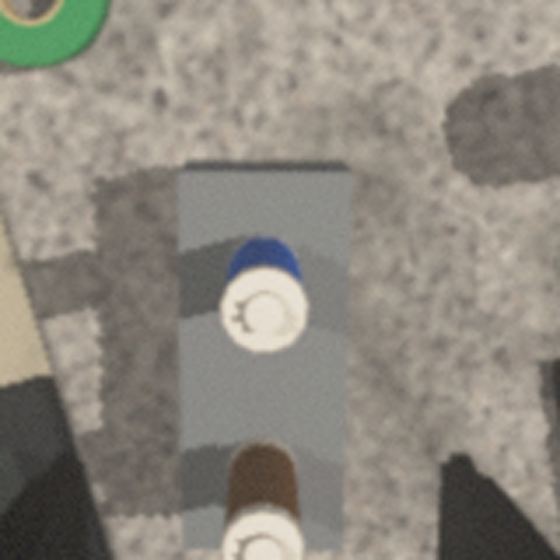

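The crop shows the blue filter's white top ring centred at crop (264,309), which agrees with the fit at pixel (255.2,178.4). The brown one is at crop (264,545). Going down above the filter, then correcting.

Request:
send_rows --moves '[[[0,-0.01,0.1,0,0,0],[0,-0.01,0.2,0,0,0],[0,-0.01,0.3,0,0,0],[0,-0.01,0.37,0,0,0],[0,-0.01,0.4,0,0,0],[0,-0.01,0.4,0,0,0],[0,-0.01,0.4,0,0,0]]]'

```text
t: 9.98
eef_pos: [486.3, 385.8, 157.1]
tcp_rot: [-3.141, -0.0, -0.263]
ft_force: [-0.6, -0.3, 0.2]
opening: 0.598
```

Request:
send_rows --moves '[[[0.0046,0.0043,0,0,0,0],[0.0046,0.0043,0.08,0,0,0],[0.0046,0.0043,0.15,0,0,0],[0.0046,0.0043,0.21,0,0,0],[0.0046,0.0043,0.25,0,0,0],[0.0046,0.0043,0.273,0,0,0],[0.0046,0.0043,0.273,0,0,0],[0.0046,0.0043,0.273,0,0,0]]]'

```text
t: 10.65
eef_pos: [487.4, 384.4, 75.3]
tcp_rot: [-3.141, -0.001, -0.263]
ft_force: [-0.8, -0.4, 0.7]
opening: 0.6
```

Request:
send_rows --moves '[[[0,0,0,0,0,0],[0,0,0,0,0,0],[0,0,0,0,0,0],[0,0,0,0,0,0],[0,0,0,0,0,0],[0,0,0,0,0,0],[0,0,0,0,0,0],[0,0,0,0,0,0]]]' --grip 1

```text
t: 11.32
eef_pos: [486.9, 384.2, 74.5]
tcp_rot: [-3.141, 0.0, -0.263]
ft_force: [-1.1, 1.1, 1.9]
opening: 0.249
```

```bash
python3 - <<'E'
from h import *
np.set_printoptions(precision=2,suppress=True)
s=env.state(); print({k:np.round(v,3) for k,v in s.items()})
E
```

```text
{'t': np.float64(11.317), 'joints': array([0.56, 0.66, 1.71, 0.  , 0.78, 0.82]), 'qvel': array([ 0., -0., -0., -0.,  0.,  0.]), 'tau': array([ -0.44, -64.3 , -19.36,  -0.06,  -0.23,   0.  ]), 'eef_pos': array([486.89, 384.17,  74.54]), 'tcp_rot': array([-3.14,  0.  , -0.26]), 'ft_force': array([-1.09,  1.1 ,  1.94]), 'moment': array([-0.09,  0.21, -0.01]), 'opening': np.float64(0.249)}
```

Request:
send_rows --moves '[[[0,0,-0.03,0,0,0],[0,0,-0.07,0,0,0],[0,0,-0.12,0,0,0],[0,0,-0.18,0,0,0],[0,0,-0.27,0,0,0],[0,0,-0.37,0,0,0],[0,0,-0.46,0,0,0],[0,0,-0.5,0,0,0],[0,0,-0.5,0,0,0],[0,0,-0.5,0,0,0]]]'

```text
t: 12.15
eef_pos: [486.9, 384.0, 225.4]
tcp_rot: [-3.14, -0.001, -0.263]
ft_force: [-0.5, 0.2, -0.8]
opening: 0.252
```

```bash
python3 - <<'E'
from h import *
np.set_printoptions(precision=2,suppress=True)
s=env.state(); print(s["t"],s["eef_pos"],s["tcp_rot"],s["ft_force"],s["moment"],s["opening"])
c,T=cam("wrist","pics/w6.png")
im=c["image"].astype(int); w=(im.min(2)>150)
for y in range(200,262,6):
    xs=np.nonzero(w[y,225:285])[0]+225
    if len(xs): print(y,xs.min(),xs.max(),len(xs))
cv2.imwrite("pics/w6c.png",cv2.resize(cv2.imread("pics/w6.png")[130:300,170:340],None,fx=3.5,fy=3.5,interpolation=cv2.INTER_CUBIC))
print(proj(c,T,[s["eef_pos"]+Rt(s)@np.array(v) for v in ([0,0,-44],[0,0,-48],[-12.5,0,-48],[12.5,0,-48],[0,-12.5,-48.],[0,12.5,-48])]))
E
```

```text
12.15 [486.88 384.04 225.37] [-3.14 -0.   -0.26] [-0.45  0.2  -0.79] [-0.09  0.09 -0.02] 0.2515155648957011
[[254.56 284.64]
 [254.55 289.85]
 [223.54 289.78]
 [285.56 289.81]
 [254.55 261.69]
 [254.55 316.4 ]]
```

View pics/w6c.png

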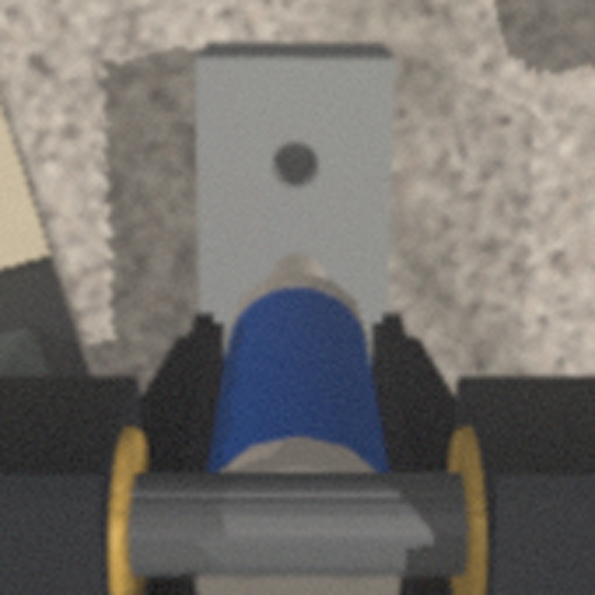

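The crop shows the filter held straight, its nose below and the empty hole at crop (296,163), i.e. pixel (254.6,176.6). The hole serves as a reference for the offset between camera and tool, which can be carried over to the port.

```bash
python3 - <<'E'
from ring import *
np.set_printoptions(precision=2,suppress=True)
s=env.state(); c,T=cam("wrist")
g=cv2.cvtColor(c["image"],cv2.COLOR_RGB2GRAY).astype(float)[166:188,244:266]
w=np.clip(115-g,0,None); w[w<15]=0; yy,xx=np.mgrid[166:188,244:266]
u=[(w*xx).sum()/w.sum(),(w*yy).sum()/w.sum()]
h=atz(c,T,u,49); print(u,h,(h-s["eef_pos"])@Rt(s), s["eef_pos"])
E
```

```text
[np.float64(254.47289657465913), np.float64(176.19122048553376)] [486.49 384.77  49.  ] [ -0.29  -0.89 175.23] [486.59 383.87 224.23]
```

Request:
send_rows --moves '[[[0.2,0.76,0,0,0,0],[0.2,0.76,0,0,0,0],[0.2,0.76,0,0,0,0],[0.2,0.76,0,0,0,0],[0.2,0.76,0,0,0,0],[0.2,0.76,0,0,0,0],[0.2,0.76,0,0,0,0],[0.2,0.76,0,0,0,0]]]'

```text
t: 12.92
eef_pos: [485.5, 147.2, 223.7]
tcp_rot: [3.141, 0.001, -0.266]
ft_force: [0.9, 0.5, -0.5]
opening: 0.254
```

Request:
send_rows --moves '[[[0.206,0.749,-0.042,0,0,0],[0.206,0.749,-0.042,0,0,0],[0.206,0.749,-0.042,0,0,0],[0.206,0.749,-0.042,0,0,0],[0.206,0.749,-0.042,0,0,0],[0.206,0.749,-0.042,0,0,0],[0.206,0.749,-0.042,0,0,0],[0.206,0.749,-0.042,0,0,0],[0.206,0.749,-0.042,0,0,0],[0.206,0.749,-0.042,0,0,0]]]'

```text
t: 13.75
eef_pos: [486.9, -83.2, 236.6]
tcp_rot: [-3.141, 0.001, -0.261]
ft_force: [-1.0, 0.2, -0.3]
opening: 0.252
```

```bash
python3 - <<'E'
from ring import *
np.set_printoptions(precision=2,suppress=True)
for i in range(2):
    s=env.state(); c,T=cam("wrist",f"pics/w7{i}.png")
    st,e,p=ring(c,T,(254,177)); d=(p-s["eef_pos"])@Rt(s)
    print(s["eef_pos"],s["ft_force"],st,e,p,d)
    g=cv2.cvtColor(c["image"],cv2.COLOR_RGB2GRAY).astype(float)
    x0,y0=int(e[0][0])-6,int(e[0][1])-6; a=g[y0:y0+14,x0:x0+14]; w=np.clip(a.min()+35-a,0,None)
    yy,xx=np.mgrid[y0:y0+14,x0:x0+14]; print("dark",(w*xx).sum()/w.sum(),(w*yy).sum()/w.sum())
cv2.imwrite("pics/w7c.png",cv2.resize(cv2.imread("pics/w70.png")[130:240,200:310],None,fx=5,fy=5,interpolation=cv2.INTER_CUBIC))
E
```

```text
[486.93 -83.19 236.64] [-0.97  0.17 -0.29] [245 169  21  21 217] ((255.06918334960938, 178.70806884765625), (19.879663467407227, 20.58168601989746), 76.85726165771484) [486.58 -85.28  60.  ] [  0.35   2.17 176.63]
dark 257.1597869507324 181.2010652463382
[486.96 -83.21 236.79] [-0.01  0.54 -0.33] [245 169  21  21 217] ((255.0437774658203, 178.66392517089844), (19.795663833618164, 20.664989471435547), 83.570556640625) [486.64 -85.31  60.  ] [  0.32   2.16 176.79]
dark 257.0439189189189 181.11486486486487
```

View pics/w7c.png

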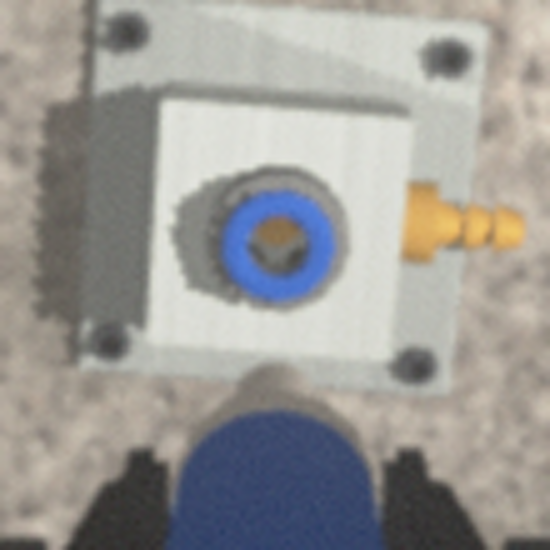

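The crop shows the blue ring with its bore, centred at pixel (255.2,178.7), and the nose just below it in view. Correction to match the hole reference: about +0.6 mm in tool x and +3.1 mm in tool y. I'll correct and go down to just above the mouth.

Request:
send_rows --moves '[[[0.0021,0.0102,0.05,0,0,0],[0.0021,0.0102,0.15,0,0,0],[0.0021,0.0102,0.25,0,0,0],[0.0021,0.0102,0.31,0,0,0],[0.0021,0.0102,0.335,0,0,0],[0.0021,0.0102,0.345,0,0,0],[0.0021,0.0102,0.345,0,0,0],[0.0021,0.0102,0.345,0,0,0]]]'

```text
t: 14.52
eef_pos: [487.2, -87.7, 134.5]
tcp_rot: [-3.142, -0.001, -0.263]
ft_force: [0.7, 0.4, -0.1]
opening: 0.249
```

```bash
python3 - <<'E'
from ring import *
np.set_printoptions(precision=2,suppress=True)
E=[];F=[]
for i in range(3):
    s=env.state(); c,T=cam("wrist","pics/w8.png"); E.append(s["eef_pos"]);F.append(s["ft_force"])
print(np.array(E),np.array(F),s["tcp_rot"],s["t"])
cv2.imwrite("pics/w8c.png",cv2.resize(cv2.imread("pics/w8.png")[160:280,195:315],None,fx=5,fy=5,interpolation=cv2.INTER_CUBIC))
E
```

```text
[[487.23 -87.69 134.46]
 [487.26 -87.77 134.61]
 [487.18 -87.82 134.61]] [[ 0.74  0.45 -0.12]
 [ 0.11 -0.32 -0.22]
 [-0.16  0.98 -0.87]] [-3.14 -0.   -0.26] 14.6167
```

View pics/w8c.png

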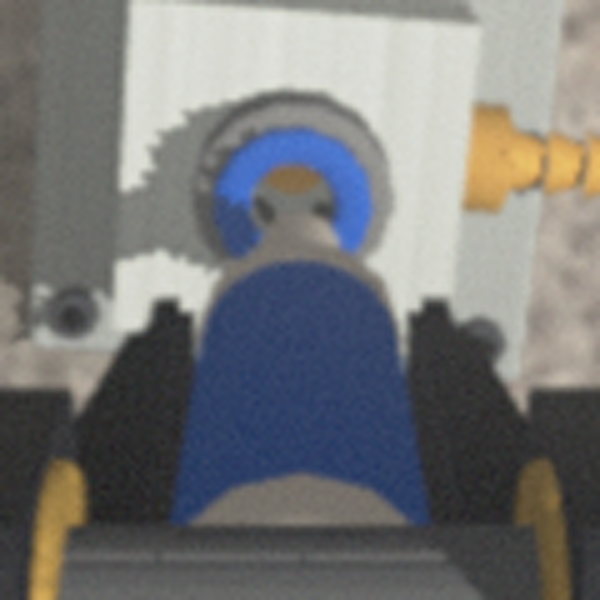

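The crop shows the ring centred at crop x≈294 and the nose at ≈301, so the tool is about 0.9 mm too far in x. The measured pose also overshot in y by about 1.5 mm. Correcting both.

Request:
send_rows --moves '[[[-0.003,-0.0047,0,0,0,0],[-0.003,-0.0047,0,0,0,0],[-0.003,-0.0047,0,0,0,0],[-0.003,-0.0047,0,0,0,0]]]'

```text
t: 15.0
eef_pos: [486.2, -86.2, 133.7]
tcp_rot: [-3.142, -0.0, -0.263]
ft_force: [-0.0, -0.5, 0.1]
opening: 0.251
```

```bash
python3 - <<'E'
from ring import *
np.set_printoptions(precision=2,suppress=True)
E=[];F=[]
for i in range(4):
    s=env.state(); c,T=cam("wrist","pics/w9.png"); E.append(s["eef_pos"]);F.append(s["ft_force"])
print(np.array(E),np.array(F).mean(0),s["tcp_rot"],s["t"])
# ring outer edge fit by model: blue pixels vs annulus
hsv=cv2.cvtColor(c["image"],cv2.COLOR_RGB2HSV)
m=((hsv[...,0]>105)&(hsv[...,0]<130)&(hsv[...,1]>110)&(hsv[...,2]>110)).astype(np.uint8); m[:180]=0;m[212:]=0;m[:,:225]=0;m[:,285:]=0
cnt=max(cv2.findContours(m,cv2.RETR_EXTERNAL,cv2.CHAIN_APPROX_NONE)[0],key=len)[:,0]
hull=np.array([p for p in cnt if p[1]<205]); P=np.array([atz(c,T,p+0.0,60)[:2] for p in hull])
from scipy.optimize import least_squares
f=least_squares(lambda q:np.hypot(*(P-q[:2]).T)-12.0,[486.6,-85.3],loss="soft_l1",f_scale=.5); print(f.x,np.abs(f.fun).mean())
print(f.x-np.mean(E,0)[:2])
E
```

```text
[[486.22 -86.22 133.68]
 [486.19 -86.22 133.61]
 [486.2  -86.23 133.55]
 [486.2  -86.23 133.51]] [ 0.1  -0.42 -0.72] [-3.14 -0.   -0.26] 15.15
[486.55 -86.43] 1.9607219544691743
[ 0.35 -0.21]
```

Request:
send_rows --moves '[[[0.001,0,0.01,0,0,0],[0.001,0,0.018,0,0,0],[0.001,0,0.026,0,0,0],[0.001,0,0.032,0,0,0],[0.001,0,0.036,0,0,0],[0.001,0,0.036,0,0,0]]]'

```text
t: 15.7
eef_pos: [486.3, -86.2, 122.4]
tcp_rot: [-3.141, 0.001, -0.263]
ft_force: [0.0, -0.1, -0.4]
opening: 0.252
```

Request:
send_rows --moves '[[[0,0,0.004,0,0,0],[0,0,0.008,0,0,0],[0,0,0.012,0,0,0],[0,0,0.012,0,0,0]]]'

```text
t: 16.03
eef_pos: [486.4, -86.3, 118.9]
tcp_rot: [-3.142, 0.0, -0.263]
ft_force: [-1.1, -0.1, -0.9]
opening: 0.253
```

Request:
send_rows --moves '[[[0,0,0.003,0,0,0],[0,0,0.006,0,0,0],[0,0,0.009,0,0,0],[0,0,0.012,0,0,0],[0,0,0.012,0,0,0]]]'

```text
t: 16.45
eef_pos: [486.4, -86.3, 115.4]
tcp_rot: [-3.141, 0.0, -0.263]
ft_force: [-0.4, 0.4, 0.0]
opening: 0.256
```

Request:
send_rows --moves '[[[0,0,0.003,0,0,0],[0,0,0.006,0,0,0],[0,0,0.009,0,0,0],[0,0,0.012,0,0,0],[0,0,0.012,0,0,0]]]'

```text
t: 16.87
eef_pos: [486.4, -86.3, 111.7]
tcp_rot: [-3.142, 0.0, -0.263]
ft_force: [0.0, 0.2, -0.6]
opening: 0.256
```

Request:
send_rows --moves '[[[0,0,0.003,0,0,0],[0,0,0.006,0,0,0],[0,0,0.008,0,0,0],[0,0,0.008,0,0,0]]]'

```text
t: 17.2
eef_pos: [486.6, -86.2, 109.6]
tcp_rot: [-3.141, -0.0, -0.263]
ft_force: [1.3, 1.0, 0.5]
opening: 0.249
```

Request:
send_rows --moves '[[[0,0,0.003,0,0,0],[0,0,0.006,0,0,0],[0,0,0.006,0,0,0]]]'

```text
t: 17.45
eef_pos: [486.7, -86.3, 107.8]
tcp_rot: [-3.141, -0.001, -0.263]
ft_force: [0.9, -0.6, 0.8]
opening: 0.252
```

```bash
python3 - <<'E'
from ring import *
np.set_printoptions(precision=2,suppress=True)
s=env.state(); print(s["eef_pos"],s["ft_force"],s["moment"])
c,T=cam("wrist","pics/w10.png"); a=cv2.resize(cv2.imread("pics/w10.png")[150:270,195:315],(400,400),interpolation=cv2.INTER_CUBIC)
c,T=cam("scene","pics/s10.png"); u=proj(c,T,[[486.6,-86,70]])[0].astype(int); print(u)
b=cv2.resize(cv2.imread("pics/s10.png")[u[1]-30:u[1]+30,u[0]-30:u[0]+30],(400,400),interpolation=cv2.INTER_CUBIC)
cv2.imwrite("pics/c10.png",np.hstack([a,b]))
print(proj(c,T,[[486.6,-86,60],[486.6,-86,41],[486.6,-86,80],[486.6,-86,90],[486.6,-86,119]])-u)
E
```

```text
[486.66 -86.31 107.81] [ 0.91 -0.64  0.77] [ 0.02 -0.12 -0.04]
[316 220]
[[  0.27   4.29]
 [ -0.12  11.12]
 [  0.68  -3.01]
 [  0.9   -6.72]
 [  1.52 -17.65]]
```

View pics/c10.png

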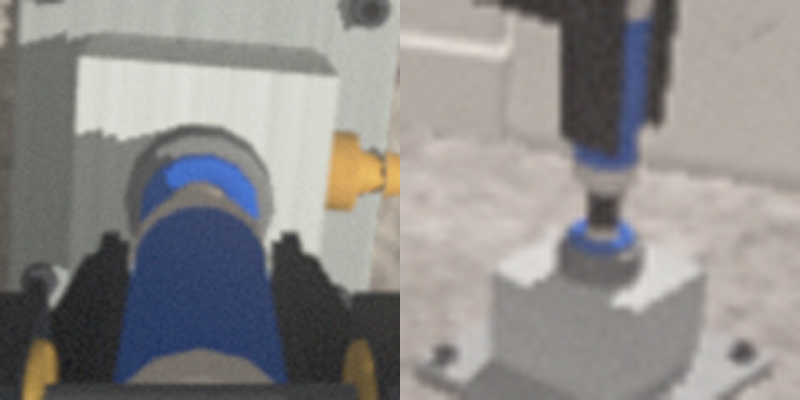

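The composite shows the nose in the bore, with the black band's lower edge about 4 mm above the ring and the filter upright. That puts the tip about 18 mm in. I'll continue in small steps and watch the force.

Request:
send_rows --moves '[[[0,0,0.002,0,0,0],[0,0,0.004,0,0,0]]]'

```text
t: 17.72
eef_pos: [486.6, -86.3, 106.8]
tcp_rot: [-3.142, -0.001, -0.263]
ft_force: [0.1, 0.7, 6.2]
opening: 0.252
```

Request:
send_rows --moves '[[[0,0,0.002,0,0,0],[0,0,0.004,0,0,0]]]'

```text
t: 17.88
eef_pos: [486.6, -86.3, 105.5]
tcp_rot: [-3.142, -0.001, -0.263]
ft_force: [1.2, 1.0, 3.8]
opening: 0.251
```

Request:
send_rows --moves '[[[0,0,0.002,0,0,0],[0,0,0.003,0,0,0]]]'

```text
t: 18.05
eef_pos: [486.6, -86.3, 104.5]
tcp_rot: [-3.141, -0.0, -0.263]
ft_force: [0.7, 1.2, 5.5]
opening: 0.25
```

Request:
send_rows --moves '[[[0,0,0.001,0,0,0],[0,0,0.002,0,0,0]]]'

```text
t: 18.22
eef_pos: [486.5, -86.3, 103.9]
tcp_rot: [-3.141, -0.0, -0.263]
ft_force: [1.0, 0.5, 6.1]
opening: 0.25
```

Request:
send_rows --moves '[[[0,0,0.001,0,0,0],[0,0,0.002,0,0,0]]]'

```text
t: 18.38
eef_pos: [486.5, -86.3, 103.2]
tcp_rot: [-3.142, -0.0, -0.263]
ft_force: [1.2, 0.8, 4.3]
opening: 0.252
```

Request:
send_rows --moves '[[[0,0,0.001,0,0,0],[0,0,0.002,0,0,0]]]'

```text
t: 18.55
eef_pos: [486.5, -86.3, 102.6]
tcp_rot: [-3.142, -0.0, -0.263]
ft_force: [0.6, 0.4, 3.9]
opening: 0.252
```

Request:
send_rows --moves '[[[0,0,0.001,0,0,0],[0,0,0.002,0,0,0]]]'

```text
t: 18.72
eef_pos: [486.5, -86.3, 102.0]
tcp_rot: [-3.142, -0.0, -0.263]
ft_force: [0.4, 0.4, 5.1]
opening: 0.252
```

Request:
send_rows --moves '[[[0,0,0.001,0,0,0],[0,0,0.002,0,0,0]]]'

```text
t: 18.88
eef_pos: [486.5, -86.3, 101.4]
tcp_rot: [-3.142, -0.0, -0.263]
ft_force: [0.6, 1.8, 5.9]
opening: 0.252
```

Request:
send_rows --moves '[[[0,0,0.001,0,0,0],[0,0,0.002,0,0,0]]]'

```text
t: 19.05
eef_pos: [486.5, -86.3, 100.8]
tcp_rot: [-3.142, -0.0, -0.263]
ft_force: [0.6, 1.6, 4.6]
opening: 0.253
```

Request:
send_rows --moves '[[[0,0,0.001,0,0,0],[0,0,0.002,0,0,0]]]'

```text
t: 19.22
eef_pos: [486.5, -86.3, 100.2]
tcp_rot: [-3.142, -0.0, -0.263]
ft_force: [0.9, 0.2, 5.6]
opening: 0.251
```

Request:
send_rows --moves '[[[0,0,0.001,0,0,0],[0,0,0.002,0,0,0]]]'

```text
t: 19.38
eef_pos: [486.5, -86.3, 99.6]
tcp_rot: [-3.141, -0.0, -0.263]
ft_force: [1.5, 1.5, 2.9]
opening: 0.25
```

Request:
send_rows --moves '[[[0,0,0.001,0,0,0],[0,0,0.002,0,0,0]]]'

```text
t: 19.55
eef_pos: [486.5, -86.3, 99.0]
tcp_rot: [-3.141, 0.0, -0.263]
ft_force: [0.8, 0.8, 4.6]
opening: 0.253
```

Request:
send_rows --moves '[[[0,0,0.001,0,0,0],[0,0,0.002,0,0,0]]]'

```text
t: 19.72
eef_pos: [486.5, -86.3, 98.4]
tcp_rot: [-3.142, 0.0, -0.263]
ft_force: [0.7, 0.7, 4.6]
opening: 0.249
```

Request:
send_rows --moves '[[[0,0,0.001,0,0,0],[0,0,0.002,0,0,0]]]'

```text
t: 19.88
eef_pos: [486.5, -86.3, 97.9]
tcp_rot: [-3.142, -0.0, -0.263]
ft_force: [-0.4, 0.5, 4.1]
opening: 0.249
```

Request:
send_rows --moves '[[[0,0,0.001,0,0,0],[0,0,0.002,0,0,0]]]'

```text
t: 20.05
eef_pos: [486.5, -86.3, 97.3]
tcp_rot: [-3.141, -0.0, -0.263]
ft_force: [0.7, 0.4, 6.8]
opening: 0.252
```

Request:
send_rows --moves '[[[0,0,0.001,0,0,0],[0,0,0.002,0,0,0]]]'

```text
t: 20.22
eef_pos: [486.5, -86.3, 96.7]
tcp_rot: [-3.142, -0.0, -0.263]
ft_force: [-0.1, 2.1, 5.5]
opening: 0.252
```

Request:
send_rows --moves '[[[0,0,0.001,0,0,0],[0,0,0.002,0,0,0]]]'

```text
t: 20.38
eef_pos: [486.5, -86.3, 96.1]
tcp_rot: [-3.142, -0.0, -0.263]
ft_force: [0.3, 0.7, 5.5]
opening: 0.253
```

```bash
python3 -c "
from h import *
f=[]
for i in range(4): cam('top'); f.append(env.state()['ft_force'][2])
print(np.round(f,1), env.state()['eef_pos'])"
```

```text
[4.9 3.5 3.8 3.5] [486.4608882  -86.27001773  95.9699699 ]
```

Request:
send_rows --moves '[[[0,0,0.001,0,0,0],[0,0,0.002,0,0,0]]]'

```text
t: 20.75
eef_pos: [486.5, -86.3, 95.5]
tcp_rot: [-3.142, -0.0, -0.263]
ft_force: [0.8, 0.9, 4.6]
opening: 0.251
```

Request:
send_rows --moves '[[[0,0,0.001,0,0,0],[0,0,0.002,0,0,0]]]'

```text
t: 20.92
eef_pos: [486.5, -86.3, 95.0]
tcp_rot: [-3.142, -0.0, -0.263]
ft_force: [0.0, 1.8, 11.2]
opening: 0.249
```

```bash
python3 -c "
from h import *
f=[]
for i in range(4): f.append(env.state()['ft_force'][2]); cam('top')
print(np.round(f,1), env.state()['eef_pos'])"
```

```text
[11.2  8.6  8.7  8.2] [486.51146095 -86.28642753  95.04655779]
```

Request:
send_rows --moves '[[[0,0,0.0005,0,0,0],[0,0,0.001,0,0,0]]]'

```text
t: 21.28
eef_pos: [486.5, -86.3, 95.0]
tcp_rot: [-3.142, -0.0, -0.263]
ft_force: [-0.8, 1.5, 12.0]
opening: 0.251
```

Request:
send_rows --moves '[[[0,0,0.0005,0,0,0],[0,0,0.0008,0,0,0],[0,0,0.0008,0,0,0]]]'

```text
t: 21.53
eef_pos: [486.6, -86.3, 94.8]
tcp_rot: [-3.142, -0.001, -0.263]
ft_force: [-0.5, 1.9, 12.0]
opening: 0.252
```

```bash
python3 -c "
from h import *
f=[]
for i in range(4): f.append(env.state()['ft_force'][2]); cam('top')
print(np.round(f,1), env.state()['eef_pos'])"
```

```text
[12.  13.6 12.4 12.1] [486.5750771  -86.29783872  94.81505802]
```

It's on the stop: the position has stalled at TCP z≈94.9 and the force has gone from about 5 N of drag to 12.5 N. Releasing, then retreating straight up.

Request:
send_rows --moves '[[[0,0,0,0,0,0],[0,0,0,0,0,0],[0,0,0,0,0,0],[0,0,0,0,0,0],[0,0,0,0,0,0],[0,0,0,0,0,0]]]' --grip -0.2

```text
t: 22.23
eef_pos: [486.3, -86.3, 94.1]
tcp_rot: [-3.142, 0.0, -0.263]
ft_force: [-0.4, 0.4, -0.5]
opening: 0.58
```

Request:
send_rows --moves '[[[0,0,-0.03,0,0,0],[0,0,-0.1,0,0,0],[0,0,-0.2,0,0,0],[0,0,-0.33,0,0,0],[0,0,-0.45,0,0,0],[0,0,-0.5,0,0,0],[0,0,-0.5,0,0,0]]]'

```text
t: 22.82
eef_pos: [487.5, -86.5, 248.6]
tcp_rot: [3.141, -0.007, -0.263]
ft_force: [0.3, 0.8, -0.2]
opening: 0.603
```

```bash
python3 - <<'E'
from h import *
np.set_printoptions(precision=2,suppress=True)
s=env.state(); print(s["t"],s["eef_pos"],s["ft_force"],s["opening"])
c,T=cam("wrist","pics/w11.png")
im=c["image"].astype(int); n,l,st,ce=cv2.connectedComponentsWithStats((im.min(2)>150).astype(np.uint8))
for i in range(1,n):
    if 150<st[i,4]<3000 and 220<ce[i][0]<290 and 120<ce[i][1]<280: print(st[i],ce[i],atz(c,T,ce[i],143))
a=cv2.resize(cv2.imread("pics/w11.png")[130:250,195:315],(400,400),interpolation=cv2.INTER_CUBIC)
c,T=cam("scene","pics/s11.png"); u=proj(c,T,[[486.6,-86,90]])[0].astype(int)
b=cv2.resize(cv2.imread("pics/s11.png")[u[1]-32:u[1]+32,u[0]-32:u[0]+32],(400,400),interpolation=cv2.INTER_CUBIC)
cv2.imwrite("pics/c11.png",np.hstack([a,b]))
c,T=cam("top")
for x in env.outline_of("top","plug_grip")[:2]: print("plug",x["confidence"],atz(c,T,x["xy"],15))
E
```

```text
22.8167 [487.49 -86.55 248.55] [ 0.33  0.76 -0.15] 0.6030875186256158
[220 203  41  31 288] [240.47 219.41] [ 469.88 -106.38  143.  ]
[206 225  49  36 870] [228.02 241.9 ] [ 453.25 -124.05  143.  ]
[260 240  45  25 473] [285.15 252.28] [ 500.53 -147.49  143.  ]
plug 0.4 [478.88 122.11  15.  ]
```

View pics/c11.png

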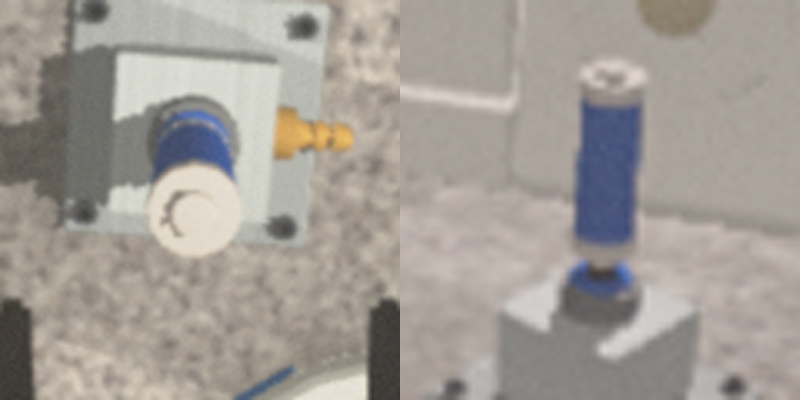

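```bash
python3 -c "
from h import *
s=env.state(); print(s['t'],s['qvel'])
c=env.read_camera('wrist'); print(env.job_done())"
```

```text
23.0167 [ 0.00054546  0.01271127  0.00059952  0.00144717 -0.0006765   0.0009346 ]
the job is handed in; nothing more can be done
None
```

The red plug is in the white tray, and the fresh blue filter is pushed home in the port and released. I handed the job in at about 23 s of the 69 s allowed; no verdict is reported.

- **Insertion:** The seal began to grip at about 19–20 mm tip depth, with a peak around 6 N. That is slightly deeper than the 8–18 mm stated, so my depth figure may be a millimetre or two out. After that came about 5 N of drag.
- **Bottoming:** At about 31.5 mm the force rose to 12 N and the tool stopped advancing. That leaves roughly 8 N on the valve stop, within the 5–10 N wanted. I did not feel the valve spring separately from the drag.
- **Final picture:** The filter stands upright and free, the port mouth lies along the black band, and the lower ring is clear of the port. The arm is about 150 mm above, and its force readings were near zero.
- **Plug position:** The last check disagreed a little with an earlier one. The top camera put it at (479, 122) mm with low confidence, the wrist camera earlier at (479, 107) mm. Both are well inside the tray, which is centred near (480, 113) mm.
- **Not re-measured:** I did not check the spent filter or the bystanders at the end. No unexpected contact force showed in the readings on the way.

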